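# Turn the parts carousel to the solder spool

## Task

Turn the small parts carousel by pushing the orange pegs on its rim with a fingertip until the blue solder spool stands at the front, straight in line with the yellow pointer on the foot, and leave it at rest there. Push gently, either way round; do not grip the carousel, do not touch or lift the parts standing on it, and leave the capacitor and the tape roll on the table beside it alone.

Things in the scene. Friction and masses are not known exactly. Their poses are not given: they have to be found in the camera images.
- foot: Fixed black foot of the carousel, a disc 200 mm across, on the table; origin on the turning axis, at table height. Its own -x axis points from the axis to the yellow front pointer (the front of the carousel), which looks more or less towards the robot.
- pointer (a point): Outer end of the yellow front pointer on the foot, 140 mm from the turning axis and 11 mm above the table; it does not turn with the plate and stays below the plate's height. Furniture stands close: power supplies (165 mm high) behind, x > 0.60 m; compressors (over 200 mm high) to the right, y < -0.43 m; a microscope to the left, y > -0.06 m. The carousel's near side is the clear one.
- hub (a point): Point on the turning axis at the top surface of the grey turning plate (230 mm across, plate underside 16 mm and top surface 30 mm above the table). A knob of 13 mm radius stands here, 24 mm high. Four bays lie round it, parted by dividers 12 mm high which run out towards the four pegs.
- plate (a joint): Angle of the turning plate in rad, 0 at the start, growing anticlockwise seen from above; it turns freely both ways (more than a full turn), with about 0.12 N m of friction (some 1.1 N at a peg), and stays where it is left.
- peg0 (a point): Top centre of one of the four upright orange finger pegs on the plate's rim, 90 degrees apart and 107 mm from the axis: 14 mm across, rising 45 mm above the plate's top surface (top 75 mm above the table). Each stands half-way between two neighbouring bays. The peg turns with the plate.
- peg1 (a point): Top centre of one of the four upright orange finger pegs on the plate's rim, 90 degrees apart and 107 mm from the axis: 14 mm across, rising 45 mm above the plate's top surface (top 75 mm above the table). Each stands half-way between two neighbouring bays. The peg turns with the plate.
- peg2 (a point): Top centre of one of the four upright orange finger pegs on the plate's rim, 90 degrees apart and 107 mm from the axis: 14 mm across, rising 45 mm above the plate's top surface (top 75 mm above the table). Each stands half-way between two neighbouring bays. The peg turns with the plate.
- peg3 (a point): Top centre of one of the four upright orange finger pegs on the plate's rim, 90 degrees apart and 107 mm from the axis: 14 mm across, rising 45 mm above the plate's top surface (top 75 mm above the table). Each stands half-way between two neighbouring bays. The peg turns with the plate.
- spool_mid (a point): Centre of the solder spool: blue flanges, silver wire, upright, 54 mm across, 38 mm high. It is the part wanted at the front. Stands loose in one of the four bays (which one varies), its centre about 60 mm from the carousel's axis; the carousel's top surface is at z = 30 mm.
- tin_mid (a point): Centre of the round flux tin with yellow lid, 57 mm across, 21 mm high. Stands loose in one of the four bays (which one varies), its centre about 60 mm from the carousel's axis; the carousel's top surface is at z = 30 mm.
- relay_block_mid (a point): Centre of the contactor, a beige block with black top, 51x45x52 mm. Stands loose in one of the four bays (which one varies), its centre about 60 mm from the carousel's axis; the carousel's top surface is at z = 30 mm.
- relay_board_mid (a point): Centre of the small green relay board with two blue relays, 38x50x17 mm. Stands loose in one of the four bays (which one varies), its centre about 60 mm from the carousel's axis; the carousel's top surface is at z = 30 mm.
- can_capacitor: Bystander: silver can capacitor standing on the table, 47 mm across, 94 mm high; origin under its centre.
- black_tape: Bystander: roll of black tape lying flat, 62 mm across, 19 mm high; origin under its centre.
Not all that is in view belongs to the job. There is more than one size of the part that bears relay_block_mid; the job needs the larger. There is more than one size of the part that bears tin_mid; the job needs the larger.

How it is judged:
On the way:
1. the carousel is pushed with the fingers (contact force between the fingers and plate above 0.2 N), for 0.05 s.
At the end, for the whole second after the job is handed in: The spool's centre lies within 10 mm either side of the line from the turning axis through the yellow pointer, on the pointer's side; the carousel is at rest (under 0.05 rad/s); all four parts still stand upright in their bays, 45 to 75 mm from the axis (y of spool_mid in the frame of foot between -0.01 and 0.01 m and x of spool_mid in the frame of foot below -0.04 m and velocity of joint plate between -0.05 and 0.05 rad/s and horizontal distance between spool_mid and hub between 0.045 and 0.075 m and height (world z) of spool_mid between 0.043 and 0.055 m and angle between each of spool_mid, tin_mid, relay_block_mid, relay_board_mid's own z axis and vertical below 0.15 rad and horizontal distance between tin_mid and hub between 0.045 and 0.075 m and height (world z) of tin_mid between 0.0345 and 0.0465 m and horizontal distance between relay_block_mid and hub between 0.045 and 0.075 m and height (world z) of relay_block_mid between 0.05 and 0.062 m and horizontal distance between relay_board_mid and hub between 0.045 and 0.075 m and height (world z) of relay_board_mid between 0.0325 and 0.0445 m); the robot touches nothing.
It fails at once if a part on the carousel is touched by the robot (contact force between any of the fingers, the arm and spool above 0.5 N or contact force between any of the fingers, the arm and tin above 0.5 N or contact force between any of the fingers, the arm and relay_block above 0.5 N or contact force between any of the fingers, the arm and relay_board above 0.5 N).
It fails at once if a part is lifted off the carousel (height (world z) of spool_mid above 0.061 m or height (world z) of tin_mid above 0.0525 m or height (world z) of relay_block_mid above 0.068 m or height (world z) of relay_board_mid above 0.0505 m).
It fails at once if the capacitor or the tape on the table is disturbed (distance of any of can_capacitor, black_tape from where it was at the start of the episode above 0.015 m).
It fails at once if the carousel is spun hard (over 2 rad/s) (velocity of joint plate above 2 rad/s or velocity of joint plate below -2 rad/s).
It fails at once if the carousel is gripped or forced (over 25 N) (contact force between any of the fingers, the arm and plate above 25 N).
It also fails if it takes over 61 s, if anything falls off the work surface, if the arm or the gripper's body presses on something with over 40 N, if the wrist force passes 120 N, or if a joint passes its speed limit or range.

## Robot

A 6-joint arm with a two-finger parallel gripper is mounted at the origin on the work surface; the furniture and walls round the work are solid. World frame = base frame: x ahead of the robot, y to its left, z up, the work surface at z = 0. Lengths are in m, angles in rad, forces in N, time in s.
With the tool pointing down it reaches from about 0.25 to 0.725 m from the base axis. Payload 4 kg.
Tool frame: the origin (TCP) lies on the centre line of the jaws, within the pads' length; the fingertips stand 14 mm ahead of it and the grasp point (between the pads) lies 5 mm behind it; z points along the fingers, x is the direction in which the jaws open and shut, and the axes are right-handed (so a half turn about z gives the same grasp; the last joint's range is limited). The gripper opens to 85 mm and grips with 20 to 120 N. Pads are 22 mm wide; open, the fingers measure 114 mm over their backs; the gripper's body (76 mm by 85 mm) begins 54 mm behind the grasp point. The pads swing forward as they close: fully open they stand 13 mm farther back than shut.
Start: joints at [-1.186, 0.241, 0.005, 1.335, 0, 1.571], TCP at [0.188, -0.463, 0.245] pointing down, gripper open.
Joint ranges: [-2.72, 2.72], [-1.05, 1.87], [-1.09, 1.28], [-1.99, 2.15], [-1.42, 1.44], [-3.14, 3.14]. Speed limits (rad/s): [2.79, 2.79, 3.14, 3.14, 3.14, 3.14].

## Interface

Orientations are given as a unit quaternion [x, y, z, w].
In Python, from workcell import bot gives the robot as it stands.
- The arm moves only by the tool play_rows, never from a script. Its argument "motion" is a list of rows, each an object with "fingers": the closure, from -1 (fully open) to 1 (shut), so that 0 is half open; "translation": the shift along the tool's x, y, z in cm, a list of three; "roll": the turn about the tool's z in degrees. A call has 1 to 20 rows; each row is the pose to reach, as a shift and turn from the pose commanded when the call began, along the tool's axes at that moment; what a row does not reach only later rows make up. A row lasts 1/12 s, in which the tool goes at most 41.7 mm and 7.16 degrees, less where a joint would pass 70% of its speed; a pose out of reach is approached as far as the arm can. A call with a gripper value outside its range is refused whole. The fingers move at their own pace and stop on an object; the grip force is fixed at half the most. Time passes only in rows, so rows that repeat a pose let the fingers close. It gives the time, the measured TCP pose, the force and the opening at its end, in the units of the state.
- bot.get_obs(): the state, without advancing time (a new reading comes with each control period).
- bot.camera(name): name is "side" or "top" or "wrist"; returns a dict with "pixels" (384x512x3 uint8, red, green, blue), "intrinsics" (3x3 intrinsics, pixels), "world_to_cam" (4x4, takes a point from world to camera coordinates). Camera axes: x right, y down, z forward; pixel columns grow to the right and rows downward; lengths in m; the calibration is good to about 2 mm. A picture is of the moment at which its call begins. There is no depth.
- bot.job_done(): hands the job in, once; it reports no verdict.
The state is a dict: "clock": time; "joint_pos": joint angles; "joint_vel": joint speeds; "tau": joint torques, N m; "eef_pos": TCP position; "tool_rot": TCP orientation; "ft_force": force on the tool from outside, world axes, zero at the start; "ft_torque": the same for the moment, N m; "grip_width": finger opening in m.
Only numpy, scipy, OpenCV 4.12 (cv2) and the standard library are available. Lean on these libraries where they do the work, as an engineer would, in place of code of your own. Each camera call takes 0.05 s, during which the arm holds its last target. There are 200 camera calls.

## Working session

There is one attempt and no reset: what is moved stays moved. The work goes in short steps, Python scripts to look and compute and a tool call to move; the robot and the scene stay as the last step left them, time stands still between calls to the robot, and variables do not carry over. Pictures are saved under pics/ and viewed, about 8 in all and at most 12, crops included, and the job is handed in when it is done.

Besides the shell and the picture viewer there is one more tool, called after ">>>" by a JSON object that holds its "method" and its "body". play_rows: Moves the arm, as the interface text tells. Its arguments: {"type":"object","properties":{"motion":{"type":"array","items":{"type":"object","properties":{"fingers":{"type":"number"},"translation":{"type":"array","items":{"type":"number"}},"roll":{"type":"number"}}}}},"required":["motion"]}

```bash
mkdir -p pics
cat > h.py <<'E'
import numpy as np, cv2
from workcell import bot
def snap(n,f):
    c=bot.camera(n); cv2.imwrite('pics/'+f+'.png',c['pixels'][...,::-1]); np.savez('pics/'+f+'.npz',K=c['intrinsics'],T=c['world_to_cam']); return c
def ray(f,u,v,z):
    d=np.load('pics/'+f+'.npz');K,T=d['K'],d['T'];R=T[:3,:3];o=-R.T@T[:3,3]
    w=R.T@np.linalg.solve(K,[u,v,1]);return o+w*(z-o[2])/w[2]
def proj(f,p):
    d=np.load('pics/'+f+'.npz');K,T=d['K'],d['T'];q=K@(T[:3,:3]@np.array(p)+T[:3,3]);return q[:2]/q[2]
E
python3 - <<'E'
from h import *
for n in('top','side'):
    c=snap(n,n+'0')
a=cv2.imread('pics/top0.png');b=cv2.imread('pics/side0.png')
print(bot.get_obs())
E
```

```text
{'clock': 0.1, 'joint_pos': array([-1.18598743e+00,  2.41335488e-01,  3.84729927e-03,  1.33517136e+00,
        4.98319929e-05,  1.57079596e+00]), 'joint_vel': array([-7.24004011e-04, -1.23834568e-04,  2.38065785e-03, -1.42148548e-05,
       -3.48369582e-04, -1.36448650e-03]), 'tau': array([-3.83665929e-04, -3.73136902e+01,  2.53011256e+01,  1.08010488e-02,
       -4.27274199e-05, -5.08220538e-06]), 'eef_pos': array([ 0.18750402, -0.46293498,  0.24449856]), 'tool_rot': array([ 8.29271101e-01, -5.58845750e-01, -7.58634433e-04, -5.41289724e-04]), 'ft_force': array([ 0.49143813, -0.11435428,  0.24099473]), 'ft_torque': array([-0.01611231, -0.0211384 ,  0.00716248]), 'grip_width': 0.0854718429376913}
```

View pics/top0.png

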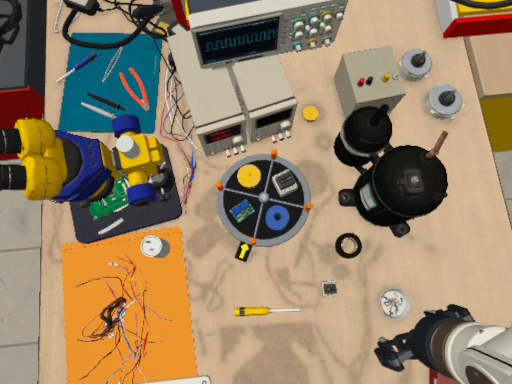

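View pics/side0.png

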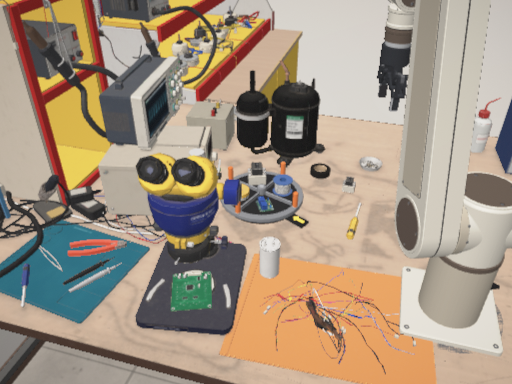

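The top view shows the carousel at about (264,199), with pegs at (274,156), (309,207), (253,241) and (220,186). The spool is at (277,217) and the yellow pointer at (243,252). The capacitor is at (152,246) and the tape at (348,245). The wanted tin and contactor are the ones on the plate; the small tin at (310,113) and the small block at (329,288) lie loose. I'll measure these and check them in an enlarged crop.

Run:
```python
from h import *
a=cv2.imread('pics/top0.png');cv2.imwrite('pics/c.png',cv2.resize(a[140:275,200:370],None,fx=4.4,fy=4.4,interpolation=cv2.INTER_CUBIC))
h=cv2.cvtColor(a,cv2.COLOR_BGR2HSV)
def blobs(lo,hi):
    m=cv2.inRange(h,lo,hi);m[:145]=0;m[268:]=0;m[:,:205]=0;m[:,320:]=0
    n,_,s,c=cv2.connectedComponentsWithStats(m);return [(c[i].round(1),s[i][4]) for i in range(1,n) if s[i][4]>5]
for nm,lo,hi,z in(('orange',(5,150,120),(16,255,255),.06),('yellow',(22,150,120),(34,255,255),.011),('blue',(100,120,80),(118,255,255),.068)):
    for c,s in blobs(lo,hi): print(nm,c,s,ray('top0',*c,z).round(4))
```

```text
orange [273.4 153.6] 52 [ 0.5812 -0.2938  0.06  ]
orange [219.1 185.7] 47 [ 0.5155 -0.1581  0.06  ]
orange [308.1 206.4] 44 [ 0.4453 -0.3595  0.06  ]
orange [252.7 240.5] 37 [ 0.3801 -0.2237  0.06  ]
yellow [248.4 175.6] 413 [ 0.5463 -0.2293  0.011 ]
yellow [243.3 250.1] 80 [ 0.3641 -0.1992  0.011 ]
blue [240.  207.2] 123 [ 0.4581 -0.2023  0.068 ]
blue [276.8 217.2] 465 [ 0.4264 -0.2837  0.068 ]
```

View pics/c.png

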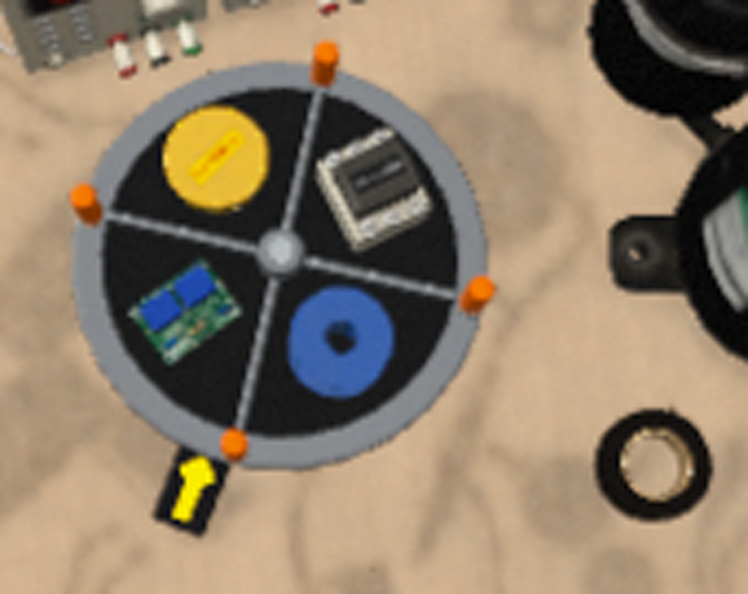

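Centre is the mean of the pegs, (0.4805, -0.2588), and the peg radius comes out at 106.6 mm, as specified. The spool sits at r = 59.6 mm and 204.7°, the pointer at about 153°, so the plate must turn about -52° (clockwise). I'll push the front peg (160.7°) towards +y with shut fingers. First I move above a point behind that peg, near (0.369, -0.255).

>>> {"method": "play_rows", "body": {"motion": [{"fingers":1,"translation":[-3,-6,0],"roll":-7},{"fingers":1,"translation":[-6,-12,0],"roll":-14},{"fingers":1,"translation":[-9,-18,1],"roll":-21},{"fingers":1,"translation":[-12.5,-24.6,3],"roll":-28},{"fingers":1,"translation":[-12.5,-24.6,5],"roll":-35},{"fingers":1,"translation":[-12.5,-24.6,8],"roll":-42},{"fingers":1,"translation":[-12.5,-24.6,10],"roll":-49},{"fingers":1,"translation":[-12.5,-24.6,12],"roll":-56},{"fingers":1,"translation":[-12.5,-24.6,12],"roll":-60},{"fingers":1,"translation":[-12.5,-24.6,12],"roll":-60},{"fingers":1,"translation":[-12.5,-24.6,12],"roll":-60},{"fingers":1,"translation":[-12.5,-24.6,12],"roll":-60}]}}

```text
clock: 1.1
eef_pos: [0.3694, -0.2561, 0.1262]
tool_rot: [0.998, -0.07, 0.001, 0.001]
ft_force: [0.0, 0.2, -0.3]
grip_width: -0.0002
```

Run:
```python
from h import *
from scipy.spatial.transform import Rotation as Ro
o=bot.get_obs();print(o['eef_pos'],Ro.from_quat(o['tool_rot']).as_matrix().round(3),o['grip_width'],o['joint_pos'].round(2))
snap('top','t1');snap('side','s1')
a=cv2.imread('pics/t1.png')[130:290,170:370];b=cv2.imread('pics/s1.png')[100:260,190:390]
cv2.imwrite('pics/c1.png',cv2.resize(np.hstack([a,b]),None,fx=2,fy=2))
```

```text
[ 0.36939573 -0.25607579  0.12621955] [[ 0.99  -0.141  0.002]
 [-0.141 -0.99  -0.001]
 [ 0.002  0.001 -1.   ]] -0.000236207051911441 [-0.61  0.23 -0.33  1.   -0.    1.11]
```

View pics/c1.png

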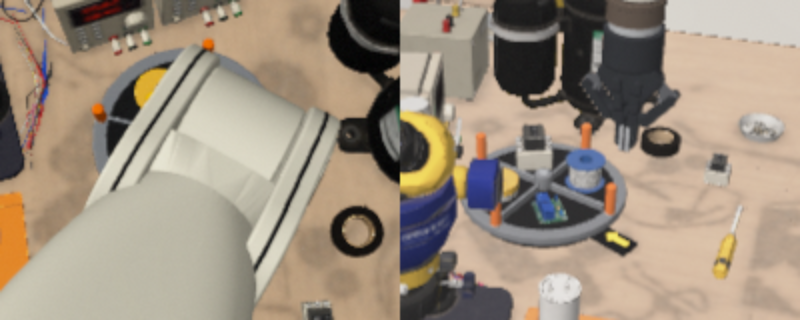

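Side view: the shut fingertips at (625,145) hang behind the front peg at (611,198), clear of the spool. Next I go down to TCP z = 0.062.

>>> {"method": "play_rows", "body": {"motion": [{"fingers":1,"translation":[0,0,2.5],"roll":0},{"fingers":1,"translation":[0,0,5],"roll":0},{"fingers":1,"translation":[0,0,6.4],"roll":0},{"fingers":1,"translation":[0,0,6.4],"roll":0},{"fingers":1,"translation":[0,0,6.4],"roll":0}]}}

```text
clock: 1.62
eef_pos: [0.3685, -0.2556, 0.0616]
tool_rot: [0.998, -0.07, -0.0, -0.0]
ft_force: [-0.1, 0.8, 0.4]
grip_width: 0.0001
```

```bash
cat >> h.py <<'E'
from scipy.spatial.transform import Rotation as Ro
import json
C=np.array([.4805,-.2588])
def arc(steps,r=.111):
    o=bot.get_obs();p=o['eef_pos'];R=Ro.from_quat(o['tool_rot']).as_matrix()
    d=p[:2]-C;t0=np.degrees(np.arctan2(d[1],d[0]))%360;print('theta',t0,'r',np.hypot(*d),'z',p[2])
    rows=[]
    for t in steps:
        a=np.radians(t);q=C+r*np.array([np.cos(a),np.sin(a)])
        v=R.T@np.r_[q-p[:2],0]*100
        rows.append({"fingers":1,"translation":[round(v[0],2),round(v[1],2),0],"roll":round(t0-t,1)})
    print(json.dumps(rows))
E
python3 -c "
from h import *
arc(np.arange(176.5,136,-2))"
```

```text
theta 178.37486823094878 r 0.11201745614548096 z 0.061600715322511324
[{"fingers": 1, "translation": [0.07, -0.37, 0], "roll": 1.9}, {"fingers": 1, "translation": [0.04, -0.76, 0], "roll": 3.9}, {"fingers": 1, "translation": [0.03, -1.15, 0], "roll": 5.9}, {"fingers": 1, "translation": [0.04, -1.53, 0], "roll": 7.9}, {"fingers": 1, "translation": [0.05, -1.92, 0], "roll": 9.9}, {"fingers": 1, "translation": [0.08, -2.31, 0], "roll": 11.9}, {"fingers": 1, "translation": [0.13, -2.69, 0], "roll": 13.9}, {"fingers": 1, "translation": [0.18, -3.08, 0], "roll": 15.9}, {"fingers": 1, "translation": [0.25, -3.46, 0], "roll": 17.9}, {"fingers": 1, "translation": [0.34, -3.84, 0], "roll": 19.9}, {"fingers": 1, "translation": [0.43, -4.21, 0], "roll": 21.9}, {"fingers": 1, "translation": [0.54, -4.58, 0], "roll": 23.9}, {"fingers": 1, "translation": [0.67, -4.95, 0], "roll": 25.9}, {"fingers": 1, "translation": [0.8, -5.31, 0], "roll": 27.9}, {"fingers": 1, "translation": [0.95, -5.67, 0], "roll": 29.9}, {"fingers": 1, "translation": [1.11, -6.02, 0], "roll": 31.9}, {"fingers": 1, "translation": [1.28, -6.37, 0], "roll": 33.9}, {"fingers": 1, "translation": [1.47, -6.71, 0], "roll": 35.9}, {"fingers": 1, "translation": [1.66, -7.04, 0], "roll": 37.9}, {"fingers": 1, "translation": [1.87, -7.37, 0], "roll": 39.9}, {"fingers": 1, "translation": [2.09, -7.69, 0], "roll": 41.9}]
```

>>> {"method": "play_rows", "body": {"motion": [{"fingers":1,"translation":[0.07,-0.4,0],"roll":2},{"fingers":1,"translation":[0.04,-0.75,0],"roll":4},{"fingers":1,"translation":[0.03,-1.15,0],"roll":6},{"fingers":1,"translation":[0.04,-1.35,0],"roll":7},{"fingers":1,"translation":[0.04,-1.55,0],"roll":8},{"fingers":1,"translation":[0.05,-1.75,0],"roll":9},{"fingers":1,"translation":[0.05,-1.9,0],"roll":10},{"fingers":1,"translation":[0.07,-2.1,0],"roll":11},{"fingers":1,"translation":[0.08,-2.3,0],"roll":12},{"fingers":1,"translation":[0.13,-2.7,0],"roll":14},{"fingers":1,"translation":[0.18,-3.1,0],"roll":16},{"fingers":1,"translation":[0.25,-3.45,0],"roll":18},{"fingers":1,"translation":[0.34,-3.85,0],"roll":20},{"fingers":1,"translation":[0.43,-4.2,0],"roll":22},{"fingers":1,"translation":[0.54,-4.6,0],"roll":24}]}}

```text
clock: 2.87
eef_pos: [0.3806, -0.2105, 0.0613]
tool_rot: [0.961, -0.277, 0.0, 0.0]
ft_force: [0.4, -1.5, 0.5]
grip_width: 0.0001
```

Run:
```python
from h import *
snap('side','s2')
cv2.imwrite('pics/c2.png',cv2.resize(cv2.imread('pics/s2.png')[120:260,200:360],None,fx=4,fy=4))
arc(np.arange(152,111,-2))
```

```text
theta 153.78481053421558 r 0.1111844507228694 z 0.06127172958282905
[{"fingers": 1, "translation": [-0.01, -0.35, 0], "roll": 1.8}, {"fingers": 1, "translation": [-0.03, -0.73, 0], "roll": 3.8}, {"fingers": 1, "translation": [-0.04, -1.12, 0], "roll": 5.8}, {"fingers": 1, "translation": [-0.03, -1.51, 0], "roll": 7.8}, {"fingers": 1, "translation": [-0.02, -1.89, 0], "roll": 9.8}, {"fingers": 1, "translation": [0.02, -2.28, 0], "roll": 11.8}, {"fingers": 1, "translation": [0.06, -2.67, 0], "roll": 13.8}, {"fingers": 1, "translation": [0.12, -3.05, 0], "roll": 15.8}, {"fingers": 1, "translation": [0.2, -3.43, 0], "roll": 17.8}, {"fingers": 1, "translation": [0.28, -3.81, 0], "roll": 19.8}, {"fingers": 1, "translation": [0.38, -4.18, 0], "roll": 21.8}, {"fingers": 1, "translation": [0.5, -4.55, 0], "roll": 23.8}, {"fingers": 1, "translation": [0.62, -4.92, 0], "roll": 25.8}, {"fingers": 1, "translation": [0.76, -5.28, 0], "roll": 27.8}, {"fingers": 1, "translation": [0.91, -5.64, 0], "roll": 29.8}, {"fingers": 1, "translation": [1.07, -5.99, 0], "roll": 31.8}, {"fingers": 1, "translation": [1.25, -6.33, 0], "roll": 33.8}, {"fingers": 1, "translation": [1.43, -6.67, 0], "roll": 35.8}, {"fingers": 1, "translation": [1.63, -7.01, 0], "roll": 37.8}, {"fingers": 1, "translation": [1.84, -7.33, 0], "roll": 39.8}, {"fingers": 1, "translation": [2.07, -7.65, 0], "roll": 41.8}]
```

View pics/c2.png

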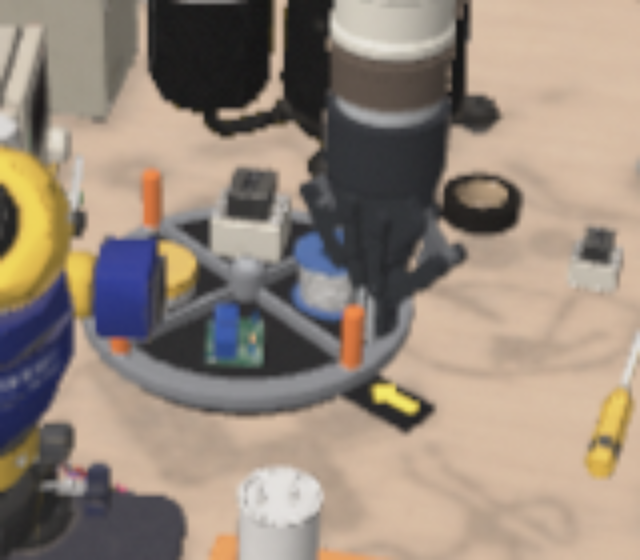

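The crop shows the fingers at (375,320) against the peg at (352,335). The plate is turning, the spool is untouched, and the force is about 1.5 N. I'll carry on.

>>> {"method": "play_rows", "body": {"motion": [{"fingers":1,"translation":[-0.01,-0.35,0],"roll":2},{"fingers":1,"translation":[-0.03,-0.73,0],"roll":4},{"fingers":1,"translation":[-0.04,-1.1,0],"roll":6},{"fingers":1,"translation":[-0.03,-1.5,0],"roll":8},{"fingers":1,"translation":[-0.02,-1.9,0],"roll":10},{"fingers":1,"translation":[0.02,-2.3,0],"roll":12},{"fingers":1,"translation":[0.06,-2.65,0],"roll":14},{"fingers":1,"translation":[0.12,-3.05,0],"roll":16},{"fingers":1,"translation":[0.2,-3.45,0],"roll":18},{"fingers":1,"translation":[0.28,-3.8,0],"roll":20},{"fingers":1,"translation":[0.38,-4.2,0],"roll":22},{"fingers":1,"translation":[0.5,-4.55,0],"roll":24},{"fingers":1,"translation":[0.62,-4.9,0],"roll":26},{"fingers":1,"translation":[0.76,-5.3,0],"roll":28},{"fingers":1,"translation":[0.91,-5.65,0],"roll":30},{"fingers":1,"translation":[1.0,-5.8,0],"roll":31},{"fingers":1,"translation":[1.0,-5.8,0],"roll":31},{"fingers":1,"translation":[1.0,-5.8,0],"roll":31}]}}

```text
clock: 4.42
eef_pos: [0.4196, -0.1664, 0.0611]
tool_rot: [0.853, -0.522, -0.0, -0.0]
ft_force: [0.1, -0.4, -0.1]
grip_width: -0.0001
```

Run:
```python
from h import *
snap('side','s3');snap('top','t3')
a=cv2.imread('pics/s3.png')[130:250,210:340];b=cv2.imread('pics/t3.png')[140:260,200:330]
cv2.imwrite('pics/c3.png',cv2.resize(np.hstack([a,b]),None,fx=3,fy=3))
for t in np.arange(143,164,3): # expected spool top centre and foot line in side picture
    pass
for ang in (152.9,155,158,161):
    q=np.radians(ang);print(ang,((proj('s3',[*(C+.06*np.array([np.cos(q),np.sin(q)])),.068])-[210,130])*3).round(1))
arc(np.arange(122,111,-.5))
```

```text
152.9 [203.1 180.4]
155 [204.7 179.4]
158 [206.9 177.8]
161 [208.9 176.2]
theta 123.41807096681734 r 0.11056112654197718 z 0.06124945763946697
[{"fingers": 1, "translation": [-0.07, -0.27, 0], "roll": 1.4}, {"fingers": 1, "translation": [-0.08, -0.37, 0], "roll": 1.9}, {"fingers": 1, "translation": [-0.09, -0.46, 0], "roll": 2.4}, {"fingers": 1, "translation": [-0.09, -0.56, 0], "roll": 2.9}, {"fingers": 1, "translation": [-0.1, -0.66, 0], "roll": 3.4}, {"fingers": 1, "translation": [-0.1, -0.75, 0], "roll": 3.9}, {"fingers": 1, "translation": [-0.11, -0.85, 0], "roll": 4.4}, {"fingers": 1, "translation": [-0.11, -0.95, 0], "roll": 4.9}, {"fingers": 1, "translation": [-0.11, -1.04, 0], "roll": 5.4}, {"fingers": 1, "translation": [-0.11, -1.14, 0], "roll": 5.9}, {"fingers": 1, "translation": [-0.11, -1.24, 0], "roll": 6.4}, {"fingers": 1, "translation": [-0.11, -1.33, 0], "roll": 6.9}, {"fingers": 1, "translation": [-0.11, -1.43, 0], "roll": 7.4}, {"fingers": 1, "translation": [-0.11, -1.53, 0], "roll": 7.9}, {"fingers": 1, "translation": [-0.1, -1.62, 0], "roll": 8.4}, {"fingers": 1, "translation": [-0.1, -1.72, 0], "roll": 8.9}, {"fingers": 1, "translation": [-0.1, -1.82, 0], "roll": 9.4}, {"fingers": 1, "translation": [-0.09, -1.91, 0], "roll": 9.9}, {"fingers": 1, "translation": [-0.08, -2.01, 0], "roll": 10.4}, {"fingers": 1, "translation": [-0.08, -2.11, 0], "roll": 10.9}, {"fingers": 1, "translation": [-0.07, -2.2, 0], "roll": 11.4}, {"fingers": 1, "translation": [-0.06, -2.3, 0], "roll": 11.9}]
```

View pics/c3.png

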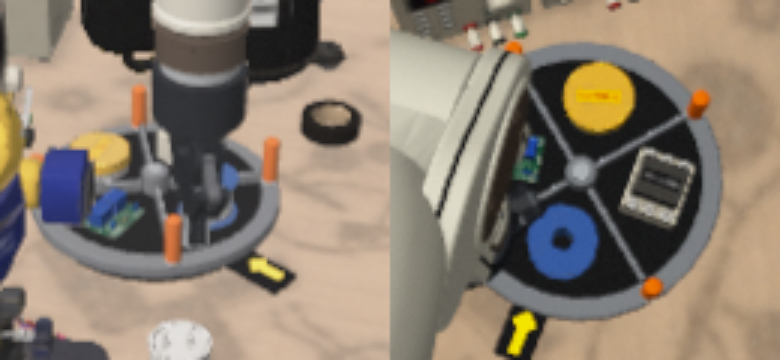

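The crop's right half (top view) shows the spool at (562,242) nearly in line with the hub (579,172) and pointer (523,330). Measuring from it now.

```bash
cat >> h.py <<'E'
def meas(f):
    a=cv2.imread(f'pics/{f}.png');h=cv2.cvtColor(a,cv2.COLOR_BGR2HSV)
    for nm,lo,hi,z in(('orange',(5,150,120),(16,255,255),.06),('yellow',(22,150,120),(34,255,255),.011),('blue',(100,120,80),(118,255,255),.068)):
        m=cv2.inRange(h,lo,hi);m[:145]=0;m[268:]=0;m[:,:205]=0;m[:,320:]=0
        n,_,s,c=cv2.connectedComponentsWithStats(m)
        for i in range(1,n):
            if s[i][4]>20:
                p=ray(f,*c[i],z)[:2]-C;print(nm,c[i].round(1),s[i][4],'r',np.hypot(*p).round(4),'ang',round(np.degrees(np.arctan2(p[1],p[0]))%360,1))
E
python3 -c "
from h import *
meas('top0');print();meas('t3')"
```

```text
orange [273.4 153.6] 52 r 0.1066 ang 340.9
orange [219.1 185.7] 47 r 0.1066 ang 70.8
orange [308.1 206.4] 44 r 0.1066 ang 250.7
orange [252.7 240.5] 37 r 0.1064 ang 160.7
yellow [248.4 175.6] 413 r 0.0721 ang 24.1
yellow [243.3 250.1] 80 r 0.1309 ang 152.9
blue [240.  207.2] 123 r 0.0609 ang 111.7
blue [276.8 217.2] 465 r 0.0596 ang 204.7

orange [302.4 173.5] 41 r 0.1074 ang 294.5
orange [286.9 235.5] 36 r 0.1064 ang 204.1
yellow [269. 172.] 388 r 0.0736 ang 341.9
yellow [243.4 250. ] 79 r 0.1306 ang 152.9
blue [246.9 188.4] 22 r 0.0417 ang 61.1
blue [257.2 220.3] 438 r 0.0601 ang 160.2
```

The spool is at about 159–160° against the pointer's 152.9°. I'll nudge it another 6.5°, back off, and lift.

>>> {"method": "play_rows", "body": {"motion": [{"fingers":1,"translation":[-0.05,-0.2,0],"roll":1},{"fingers":1,"translation":[-0.08,-0.4,0],"roll":2},{"fingers":1,"translation":[-0.09,-0.6,0],"roll":3},{"fingers":1,"translation":[-0.1,-0.8,0],"roll":4},{"fingers":1,"translation":[-0.1,-1.0,0],"roll":5},{"fingers":1,"translation":[-0.1,-1.15,0],"roll":6},{"fingers":1,"translation":[-0.1,-1.25,0],"roll":6.5},{"fingers":1,"translation":[-0.1,-1.25,0],"roll":6.5},{"fingers":1,"translation":[-0.1,-1.25,0],"roll":6.5},{"fingers":1,"translation":[-0.1,-0.8,0],"roll":6.5},{"fingers":1,"translation":[-0.1,-0.2,0],"roll":6.5},{"fingers":1,"translation":[-0.1,0,0],"roll":6.5},{"fingers":1,"translation":[-0.1,0,-3],"roll":6.5},{"fingers":1,"translation":[-0.1,0,-7],"roll":6.5},{"fingers":1,"translation":[-0.1,0,-11],"roll":6.5},{"fingers":1,"translation":[-0.1,0,-13],"roll":6.5},{"fingers":1,"translation":[-0.1,0,-13],"roll":6.5}]}}

```text
clock: 5.93
eef_pos: [0.4221, -0.167, 0.1967]
tool_rot: [0.822, -0.57, 0.005, -0.001]
ft_force: [0.3, -0.7, 0.7]
grip_width: 0.0002
```

```bash
python3 -c "
from h import *
snap('top','t4');meas('t4');o=bot.get_obs();R=Ro.from_quat(o['tool_rot']).as_matrix();print(o['eef_pos'],(R.T@np.array([-.13,-.2,0])*100).round(1))"
```

```text
orange [245.4 153.9] 29 r 0.1114 ang 16.6
orange [304.6 178. ] 38 r 0.1069 ang 288.1
orange [281.9 237.9] 34 r 0.1061 ang 197.3
yellow [273.4 170.1] 185 r 0.0813 ang 335.0
yellow [266.2 179.7] 32 r 0.0525 ang 344.8
yellow [243.4 250.1] 78 r 0.1307 ang 153.0
blue [241.2 184.3] 104 r 0.0577 ang 57.4
blue [254.1 219.2] 439 r 0.0598 ang 153.0
[ 0.42072945 -0.16648562  0.19403992] [14.2 19.2 -0. ]
```

The spool is at 153.0° and the pointer at 153.0°. I'll clear the arm for a last full look.

>>> {"method": "play_rows", "body": {"motion": [{"fingers":1,"translation":[0,0,-4],"roll":0},{"fingers":1,"translation":[2.5,3,-4],"roll":0},{"fingers":1,"translation":[5,6,-4],"roll":0},{"fingers":1,"translation":[7,9,-4],"roll":0},{"fingers":1,"translation":[10,12,-4],"roll":0},{"fingers":1,"translation":[12,16,-4],"roll":0},{"fingers":1,"translation":[14,19,-4],"roll":0},{"fingers":1,"translation":[14,19,-4],"roll":0},{"fingers":1,"translation":[14,19,-4],"roll":0},{"fingers":1,"translation":[14,19,-4],"roll":0}]}}

```text
clock: 6.82
eef_pos: [0.2897, -0.3627, 0.2299]
tool_rot: [0.822, -0.57, -0.001, -0.001]
ft_force: [-0.7, 0.7, 0.4]
grip_width: 0.0002
```

```bash
python3 -c "
from h import *
snap('top','t5');meas('t5');snap('side','s5');o=bot.get_obs();print(o['eef_pos'],abs(o['joint_vel']).max())
a=cv2.imread('pics/s5.png')[130:250,210:340];b=cv2.imread('pics/t5.png')[140:260,200:330]
cv2.imwrite('pics/c5.png',cv2.resize(np.hstack([a,b]),None,fx=3,fy=3))"
```

```text
orange [245.7 155.9] 52 r 0.1065 ang 17.3
orange [304.8 178.9] 50 r 0.1063 ang 287.0
orange [221.  213.7] 41 r 0.1066 ang 107.2
orange [281.9 238.1] 37 r 0.1066 ang 197.2
yellow [271.9 172.8] 406 r 0.0734 ang 336.0
yellow [243.3 250.1] 80 r 0.1309 ang 152.9
blue [241.2 184.6] 123 r 0.0575 ang 58.1
blue [254.3 219.2] 456 r 0.0597 ang 153.4
[ 0.29080013 -0.36212044  0.23050301] 0.014129241069492643
```

View pics/c5.png

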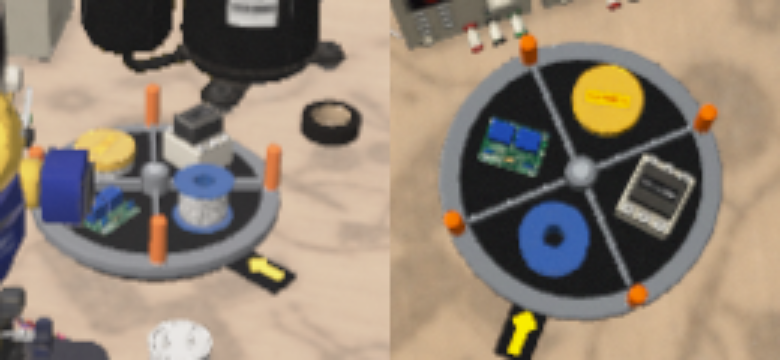

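The spool at (553,240) stands in front, on the line from the hub to the pointer. All four parts are upright in their bays, and the arm is clear.

```bash
python3 -c "
from workcell import bot
print(bot.job_done())"
```

```text
the job is handed in; nothing more can be done
None
```

The blue solder spool now stands at the front, in line with the yellow pointer. I have handed the job in; it gave no verdict.

I pushed the front orange peg clockwise with the closed fingertips, about 53° in three gentle strokes. The force read about 1.5 N when I checked part-way. Then I backed off and lifted the arm clear.

- **Alignment:** in the last top picture the spool is at 153.4° and the pointer at 152.9°. That is about 0.5 mm off the line (limit 10 mm), with the spool 60 mm from the axis.
- **Parts:** all four stand upright in their bays in the last pictures.
- **At rest:** the spool's reading in the last two pictures, about 0.9 s apart, moved only 0.4°. The arm partly hid the plate in the earlier one, so I count that as still.
- **Bystanders:** the fingers never went near the capacitor or the tape. In the last picture the tape stands as before; the capacitor is only partly in view, and I did not measure either one.

The run took about 7 s of the 61 s allowed. No check failed. Mid-way, one spool reading was about 1° off the pegs' reading because the arm partly hid it, and the clear final picture settled that.

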